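# Roll the pepper mill until its filler faces up, and open it

### The job

Get the pepper mill ready for refilling: roll it in its cradle, without lifting it out, until the filler door faces straight up, and only then slide the door fully open towards the mill's head. Leave the mill lying in the cradle with the open filler facing straight up, and everything else on the block where it stands.

Things in the scene. Friction and masses are not known exactly. Their poses are not given: they have to be found in the camera images.
- mill_cradle: Pale wooden cradle, fixed. Origin: centre of its underside on the block; x along the mill to its head. Base board 150 x 80 mm, top 18 mm up. Two V-notched plates, 12 mm thick, 90 mm wide, centred 60 mm either side of the origin along x; faces at 45 degrees, upper ends 72 mm up. The mill rolls in them with friction and stays as left. Between the plates only the base board.
- pepper_mill: Head end of a loose dark wooden pepper mill, 200 mm long, about 0.45 kg, lying in the notches. Origin on the mill's axis midway between the plates, 82 mm above the block; x along the axis to the head. Rounded head, 60 mm across, 70 to 120 mm ahead of the origin. Head and barrel turn stiffly on each other (0.25 N m), so turning one normally takes the other along; the head's own angle does not matter.
- mill_body: The mill's barrel, a wooden cylinder 58 mm across, from 68 mm behind to 68 mm ahead of its origin (same origin and x as pepper_mill), z out of the filler. Steel collar 62 mm across at the foot, 68 to 80 mm behind; collar and head let the mill slide only 2 to 4 mm along the cradle. The bare wood 54 to 14 mm behind the origin, between a plate and the filler, is free all round.
- filler (a point): Centre of the filler opening on the side of the barrel, a black hole 30 x 17 mm under a brass sliding door, in a flat steel plate 64 x 24 mm (14 mm behind to 50 mm ahead of the mill's origin), 31 mm from the axis. This point is 3 mm ahead of the origin. x along the mill to the head, z straight out of the filler. At first it leans 40 to 115 degrees to the cradle's -y side.
- filler_door (a joint): Travel of the brass sliding door in m: 0 shut, 0.028 fully open at its stop, towards the head; starts at 0 to 0.003. Slides stiffly (about 1 N) and stays as left. Door 34 mm long, 20 mm wide, its top 34 mm from the mill's axis.
- door_tab (a point): Middle of the top of the door's black thumb tab, 44 mm from the mill's axis. Tab 8 mm long (along the mill), 20 mm wide, standing 10 mm out of the door. 14 mm ahead of the mill's origin when shut, 42 mm when open. Axes as for filler.
- molcajete: Bystander: black stone mortar on three feet, 188 mm wide, 115 mm high. Origin at the centre of its underside.
- tejolote: Bystander: the stone pestle, standing upright, 60 mm wide, 94 mm high. Origin at the centre of its underside.
- yellow_bowl: Bystander: yellow plastic bowl, 170 mm wide, 65 mm high. Origin at the centre of its underside.
- salsa_cup: Bystander: white ceramic salsa cup, 72 mm wide, 45 mm high. Origin at the centre of its underside.
- whisk: Bystander: steel whisk lying down, 250 mm long, 55 mm high. Origin underneath it, where the wires meet the handle.
- bamboo_tong: Bystander: bamboo tong lying on edge, 215 mm long, 22 mm high. Origin under its middle.
- peppercorn_jar: Bystander: glass jar of peppercorns with a steel lid, 72 mm wide, 104 mm high. Origin at the centre of its underside.
Mind the look-alikes: they are no part of the job. What is shaped like the mill_cradle but orange or purple is not meant.

How it is judged (in metres and radians):
On the way, in this order (a step that is already met when the one before it is completed fails the run):
1. the filler faces up with its door still shut and the mill lying in both notches (angle between filler's own z axis and vertical below 0.12 rad and value of joint filler_door below 0.008 m and z of filler in the frame of mill_cradle below 0.118 m), for 0.3 s.
2. the door is slid fully open with the filler facing up (value of joint filler_door above 0.024 m and angle between filler's own z axis and vertical below 0.17 rad), for 0.2 s.
At the end, for the whole second after the job is handed in: The filler faces straight up within 7 degrees, its door is open by at least 24 of its 28 mm, and the mill lies at rest in both V notches (its axis within 5 mm sideways and 4 mm in height of where it started, parallel to the cradle) (angle between filler's own z axis and vertical below 0.12 rad and value of joint filler_door above 0.024 m and z of pepper_mill in the frame of mill_cradle between 0.078 and 0.086 m and y of pepper_mill in the frame of mill_cradle between -0.005 and 0.005 m and angle between the x axis of pepper_mill and the x axis of mill_cradle, either way round below 0.06 rad and linear speed of pepper_mill below 0.02 m/s); the robot touches nothing.
It fails at once if the mill is lifted more than 20 mm out of the notches (z of pepper_mill in the frame of mill_cradle above 0.102 m).
It fails at once if the door is slid open by over 12 mm while the filler still leans by over 20 degrees (value of joint filler_door above 0.012 m and angle between filler's own z axis and vertical above 0.35 rad).
It fails at once if a bystander is moved by over 25 mm (distance of any of molcajete, tejolote, yellow_bowl, salsa_cup, whisk, bamboo_tong, peppercorn_jar from where it was at the start of the episode above 0.025 m).
It also fails if it takes over 61 s, if anything falls off the work surface, if the arm or the gripper's body presses on something with over 40 N, if the wrist force passes 120 N, or if a joint passes its speed limit or range.

### The arm

A 7-joint arm with a two-finger parallel gripper is mounted at the origin on the work surface. World frame = base frame: x ahead of the robot, y to its left, z up, the work surface at z = 0. Lengths are in mm, angles in rad, forces in N, time in s.
With the tool pointing down it reaches from about 400 to 875 mm from the base axis. Payload 6.5 kg.
Tool frame: the origin (TCP) lies at the very end of the fingers, on their centre line; the grasp point (between the pads) lies 19 mm behind it; z points along the fingers, y is the line along which they close (so a half turn about z gives the same grasp; the last joint's range is limited). The gripper opens to 88 mm and grips with 3 to 60 N. Pads are 18 mm wide; open, the fingers measure 123 mm over their backs; the gripper's body (75 mm by 187 mm) begins 45 mm behind the grasp point.
Start: joints at [-1.216, 0.536, -0.004, 1.538, 0.003, 1.067, -0.071], TCP at [265.513, 593.29, 238.716] pointing down, gripper open.
Joint ranges: [-2.7, 2.7], [-0.37, 2.16], [-1.27, 1.26], [0.24, 2.4], [-1.31, 4.45], [0.19, 1.91], [-2.76, 2.76]. Speed limits (rad/s): [2.39, 2.39, 3.14, 3.14, 3.14, 3.14, 3.14].

### API

Orientations are given as a unit quaternion [x, y, z, w].
In Python, from workcell import manip, snapshot, job gives the robot as it stands.
- The arm moves only by the tool jog_arm, never from a script. Its argument "commands" is text: rows parted by semicolons, each of 7 numbers parted by spaces: the closure, from -1 (fully open) to 1 (shut), so that 0 is half open, then the shift along the tool's x, y, z in cm, then the turn, a rotation vector about the tool's x, y, z in degrees. A call has 1 to 5 rows; each row shifts and turns the commanded pose from where the row before left it, along the tool's axes as they then stand; what a row does not reach is not made up. A row lasts 1/8 s, in which the tool goes at most 62.5 mm and 10.7 degrees, less where a joint would pass 70% of its speed; a pose out of reach is approached as far as the arm can. A call is refused whole if a number of a shift passes 6.25 or a number of a turn 10.7, either way. A call with a gripper value outside its range is refused whole. The fingers move at their own pace and stop on an object; the grip force is fixed at half the most. Time passes only in rows, so rows that do not move let the fingers close. It gives the time, the measured TCP pose, the force, the opening and the grip force at its end, in the units of the state.
- manip.state(): the state, without advancing time (a new reading comes with each control period).
- snapshot(name): name is "side" or "top"; returns a dict with "image" (400x640x3 uint8, red, green, blue), "fx", "fy", "cx", "cy" (pixels), "D" ([k1, k2, p1, p2, k3] as OpenCV has them; the pictures are not rectified), "T" (4x4, takes a point from camera to world coordinates). Camera axes: x right, y down, z forward; pixel columns grow to the right and rows downward; lengths in mm; the calibration is good to about 2 mm. A picture is of the moment at which its call begins. There is no depth.
- job.sign_off(): hands the job in; it is judged then, once.
The state is a dict: "time_s": time; "qpos": joint angles; "qd": joint speeds; "joint_torque": joint torques, N m; "position": TCP position; "eef_rot": TCP orientation; "contact_force": force on the tool from outside, world axes, zero at the start; "moment": the same for the moment, N m; "width": finger opening in mm; "grip_force": force on a finger pad.
Only numpy, scipy, OpenCV 4.12 (cv2) and the standard library are available. Lean on these libraries where they do the work, as an engineer would, in place of code of your own. Each camera call takes 0.05 s, during which the arm holds its last target. There are 200 camera calls.

## Working session

There is one attempt and no reset: what is moved stays moved. The work goes in short steps, Python scripts to look and compute and a tool call to move; the robot and the scene stay as the last step left them, time stands still between calls to the robot, and variables do not carry over. Pictures are saved under pics/ and viewed, at most 10 in all, crops included, and the job is handed in when it is done.

Besides the shell and the picture viewer there is one more tool, called after "Request:" by a JSON object that holds its "method" and its "body", one argument or row to a line. jog_arm: Moves the arm, as the interface text tells. Its arguments: {"type":"object","properties":{"commands":{"type":"string"}},"required":["commands"]}

```bash
mkdir -p pics; ls
python3 - <<'E'
from workcell import manip, snapshot, job
import cv2
for n in("side","top"):
    s=snapshot(n); cv2.imwrite(f"pics/{n}0.png",cv2.cvtColor(s["image"],cv2.COLOR_RGB2BGR))
    print(n,s["fx"],s["cx"],s["cy"],s["D"],s["T"].tolist() if hasattr(s["T"],"tolist") else s["T"])
print(manip.state())
E
```

```text
pics
side 382.80189085940526 321.3878573872607 197.6738007375974 [-0.00729502  0.          0.          0.          0.        ] [[0.8869489429287606, -0.3158439966084624, 0.33699279286647615, 155.78982688314932], [-0.4615851175334187, -0.6316707483716237, 0.6228412678389998, -730.4802548081764], [0.016147814378859128, -0.7079792620253973, -0.7060485908439726, 953.823730449557], [0.0, 0.0, 0.0, 1.0]]
top 493.9945888209212 324.9287388337 202.70485009339546 [-0.11763544  0.          0.          0.          0.        ] [[-0.01805341587194792, -0.9961856027665642, 0.08537165229730534, 416.9143383994558], [-0.9998317362674775, 0.01826507993147119, 0.0016988253173140517, 30.995580738615622], [-0.003251665375815676, -0.08532661774449089, -0.9963477279426947, 1586.4640027445598], [0.0, 0.0, 0.0, 1.0]]
{'time_s': 0.1, 'qpos': array([-1.21621474,  0.53710559, -0.00444817,  1.53872316,  0.00261553,
        1.0672964 , -0.07120423]), 'qd': array([ 1.22136332e-04, -2.48500911e-03, -9.38875948e-05, -2.90962946e-03,
        3.83505845e-04,  6.44328170e-04, -1.89809576e-03]), 'joint_torque': array([ 2.06698212e-03, -5.72081137e+01,  9.93676074e-01, -2.52232236e+01,
       -5.61796257e-02,  1.35439489e-02,  2.32287925e-05]), 'position': array([265.30030507, 592.81143812, 237.93671229]), 'eef_rot': array([ 2.08801406e-01,  9.77957765e-01, -7.56887061e-04, -9.93848426e-05]), 'contact_force': array([-0.9321821 , -0.27140826, -0.24046883]), 'moment': array([-0.01564995, -0.01936976,  0.01291298]), 'grip_force': 0.0, 'width': 88.14643841937105}
```

View pics/top0.png

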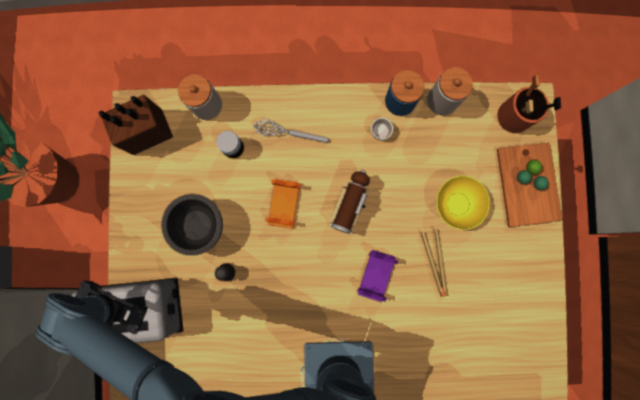

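View pics/side0.png

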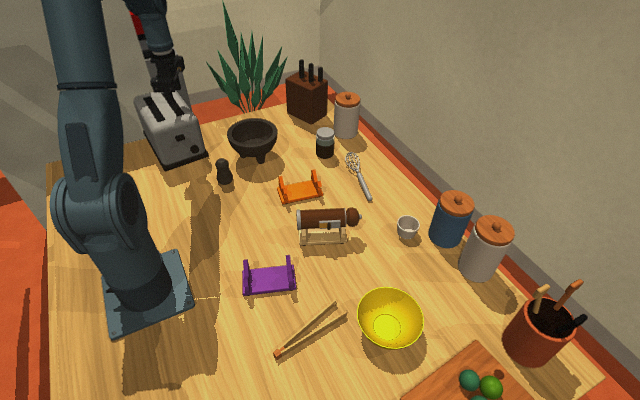

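Run:
```python
import cv2,numpy as np
t=cv2.imread("pics/top0.png")[160:245,310:395]; s=cv2.imread("pics/side0.png")[190:260,280:380]
t=cv2.resize(t,None,fx=4.6,fy=4.6,interpolation=cv2.INTER_CUBIC); s=cv2.resize(s,None,fx=4,fy=4,interpolation=cv2.INTER_CUBIC)
o=np.zeros((400,800,3),np.uint8); o[:t.shape[0],:t.shape[1]]=t; o[:s.shape[0],400:800]=s
cv2.imwrite("pics/crop.png",o)
```

```text
(no output)
```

View pics/crop.png

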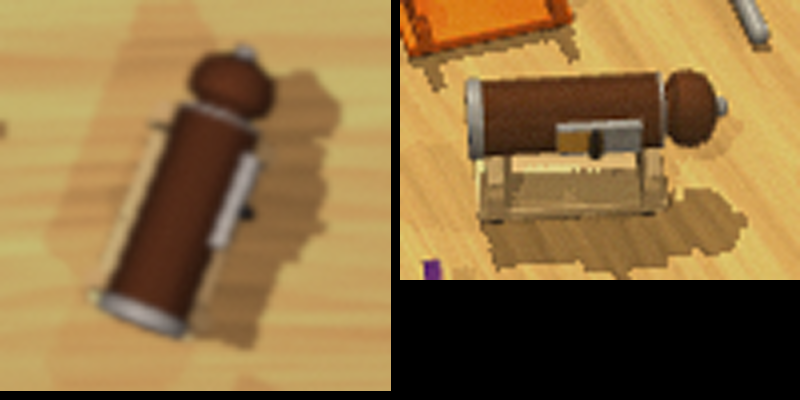

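```bash
cat > h.py <<'E'
import numpy as np,cv2
from workcell import manip,snapshot,job
from scipy.optimize import least_squares
def proj(s,P):
    T=np.array(s["T"]); R=T[:3,:3].T; t=-R@T[:3,3]
    K=np.array([[s["fx"],0,s["cx"]],[0,s["fy"],s["cy"]],[0,0,1.]])
    return cv2.projectPoints(np.array(P,float).reshape(-1,1,3),cv2.Rodrigues(R)[0],t,K,np.array(s["D"],float))[0].reshape(-1,2)
def world(p,loc,roll=None):
    x,y,yaw=p; L=np.array(loc,float)
    if roll is not None: # filler frame leaning to -y by roll
        c,s=np.cos(roll),np.sin(roll); L=np.c_[L[:,0],c*L[:,1]-s*L[:,2],s*L[:,1]+c*L[:,2]]
    c,s=np.cos(yaw),np.sin(yaw)
    return np.c_[x+c*L[:,0]-s*L[:,1],y+s*L[:,0]+c*L[:,1],82+L[:,2]]
E
python3 - <<'E'
from h import *
st,ss=snapshot("top"),snapshot("side")
tp=lambda a:np.array(a)/4.6+[310,160]-.4
sp=lambda a:(np.array(a)-[400,0])/4+[280,190]-.4
A=[(-80,31,0),(-80,-31,0),(68,29,0),(68,-29,0)]; a=tp([(98,297),(188,337),(183,106),(258,130)])
B=[(14,0,44)]; b=tp([(249,212)])
C=[(14,0,44),(-14,12,31),(50,12,31),(50,-12,31),(-14,-12,31)]; c=sp([(596,146),(557,124),(642,121),(642,149),(557,152)])
def res(q):
    p,r=q[:3],q[3]
    return np.r_[(proj(st,world(p,A))-a).ravel(),(proj(st,world(p,B,r))-b).ravel(),(proj(ss,world(p,C,r))-c).ravel()]
f=least_squares(res,[600,-40,-.3,1.3],x_scale=[10,10,.1,.1]); print(f.x,np.degrees(f.x[2:])); print(f.fun.reshape(-1,2).round(1).tolist())
E
```

```text
[ 5.36137513e+02 -4.14512187e+01 -4.00889209e-01  1.35149730e+00] [-22.96925971  77.43509127]
[[-0.5, 1.8], [-1.2, 0.7], [-0.4, -1.2], [0.8, 0.6], [0.8, 0.5], [0.4, 0.1], [0.4, 0.2], [0.5, -0.1], [0.3, -0.6], [0.5, -0.3]]
```

Request:
{"method": "jog_arm", "body": {
  "commands": "-1 -3 -3 0 0 0 0;-1 -3 -3 0 0 0 0;-1 -3 -3 0 0 0 0;-1 -3 -3 0 0 0 0;-1 -3 -3 0 0 0 0"
}}

```text
time_s: 0.82
position: [341.5, 393.7, 238.7]
eef_rot: [0.209, 0.978, 0.0, 0.0]
contact_force: [0.4, -0.0, 0.6]
width: 88.0
grip_force: 0.0
```

Request:
{"method": "jog_arm", "body": {
  "commands": "-1 -3 -3 0 0 0 0;-1 -3 -3 0 0 0 0;-1 -3 -3 0 0 0 0;-1 -3 -3 0 0 0 0;-1 -3 -3 0 0 0 0"
}}

```text
time_s: 1.45
position: [417.1, 195.6, 238.8]
eef_rot: [0.209, 0.978, 0.0, 0.0]
contact_force: [0.9, -0.2, -0.0]
width: 87.9
grip_force: 0.0
```

Request:
{"method": "jog_arm", "body": {
  "commands": "-1 -3 -3 0 0 0 0;-1 -3 -3 0 0 0 0;-1 -3 -3 0 0 0 0;-1 -3 -3 0 0 0 0;-1 -3 -3 0 0 0 0"
}}

```text
time_s: 2.08
position: [492.8, -2.5, 238.8]
eef_rot: [0.209, 0.978, 0.0, 0.0]
contact_force: [1.2, 0.9, 0.0]
width: 88.1
grip_force: 0.0
```

Request:
{"method": "jog_arm", "body": {
  "commands": "-1 0 -1.2 0 -8 0 0;-1 0 -1.2 0 -8 0 0;-1 0 -1.2 0 -8 0 0;-1 0 -1.2 0 -8 0 0;-1 0 -1.2 0 -7 0 0"
}}

```text
time_s: 2.7
position: [469.6, -53.9, 223.0]
eef_rot: [0.197, 0.921, 0.328, 0.072]
contact_force: [-0.4, 0.3, -1.0]
width: 88.0
grip_force: 0.0
```

```bash
cat >> h.py <<'E'
from scipy.spatial.transform import Rotation as Rn
def go(tilt,out,ml,p,yawtool=None):
    """tool move (mm, deg) to tilt (deg, + = back leans to -y), TCP out mm from axis, at ml along the mill"""
    s=manip.state(); R=Rn.from_quat(s["eef_rot"]); th=np.radians(tilt); yaw=p[2]
    X=np.array([np.cos(yaw),np.sin(yaw),0]); Y=np.array([-X[1],X[0],0]); Z=np.array([0,0,1.])
    d=-np.sin(th)*Y+np.cos(th)*Z
    P=np.array([p[0],p[1],82])+ml*X+out*d
    Rt=Rn.from_matrix(np.c_[-X,np.cross(-d,-X),-d])
    print("t",s["time_s"],"shift mm",R.inv().apply(P-s["position"]).round(1),"turn deg",np.degrees((R.inv()*Rt).as_rotvec()).round(1),"F",np.round(s["contact_force"],1),"q",s["qpos"].round(2),"w",round(float(s["width"]),1))
P0=[536.1,-41.5,-.401]
E
python3 -c "
from h import *
go(39,100,-34,P0)"
```

```text
t 2.7 shift mm [-22.8 -59.4  33.2] turn deg [ 0.2  0.9 -0.9] F [-0.4  0.3 -1. ] q [ 0.31  0.35  0.18  2.12 -0.95  0.99  2.3 ] w 88.0
```

Request:
{"method": "jog_arm", "body": {
  "commands": "-1 -1.1 -3 0 0 0.4 -0.4;-1 -1.2 -3 0.3 0 0.4 -0.4;-1 0 0 1 0 0 0;-1 0 0 1 0 0 0;-1 0 0 0 0 0 0"
}}

```text
time_s: 3.32
position: [477.0, -89.5, 166.9]
eef_rot: [0.187, 0.924, 0.328, 0.065]
contact_force: [-0.3, 0.2, 0.8]
width: 87.8
grip_force: 0.0
```

Run:
```python
from h import *
go(39,-19,-34,P0)
for n in("side","top"):
    s=snapshot(n)
    q=proj(s,world(P0,[(0,0,0)]))[0].astype(int); g=cv2.cvtColor(s["image"],cv2.COLOR_RGB2BGR)[q[1]-50:q[1]+50,q[0]-50:q[0]+50]
    o=cv2.resize(g,(400,400),interpolation=cv2.INTER_CUBIC); O=o if n=="side" else np.hstack([O,o])
    print(n,q)
cv2.imwrite("pics/pre.png",O)
```

```text
t 3.325 shift mm [ -2.1  -1.3 127.3] turn deg [ 0.1 -0.2  0. ] F [-0.3  0.2  0.8] q [ 0.38  0.5   0.18  2.07 -0.97  0.98  2.44] w 87.8
side [323 217]
top [349 205]
```

View pics/pre.png

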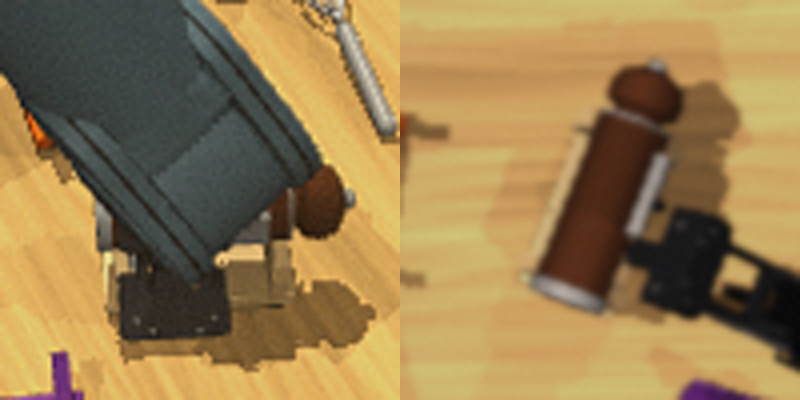

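The tilted gripper stands at the −y side of the barrel (top crop about (650,250)), aimed at the bare wood between the foot plate and the filler. Advancing.

Request:
{"method": "jog_arm", "body": {
  "commands": "-1 -0.2 -0.1 2 0 0 0;-1 0 0 2 0 0 0;-1 0 0 1.5 0 0 0;-1 0 0 1.5 0 0 0;-1 0 0 1 0 0 0"
}}

```text
time_s: 4.05
position: [498.2, -45.8, 103.2]
eef_rot: [0.188, 0.924, 0.327, 0.065]
contact_force: [-0.9, -0.1, 0.4]
width: 88.5
grip_force: 0.0
```

Request:
{"method": "jog_arm", "body": {
  "commands": "-1 0 0 1.2 0 0 0;-1 0 0 1.2 0 0 0;-1 0 0 1.2 0 0 0;-1 0 0 1 0 0 0;-1 0 0 0 0 0 0"
}}

```text
time_s: 4.68
position: [509.3, -19.2, 67.8]
eef_rot: [0.188, 0.924, 0.328, 0.065]
contact_force: [0.3, 0.6, -0.3]
width: 88.2
grip_force: 0.0
```

Request:
{"method": "jog_arm", "body": {
  "commands": "0.3 0 0 0 0 0 0;1 0 0 0 0 0 0;1 0 0 0 0 0 0;1 0 0 0 0 0 0;1 0 0 0 0 0 0"
}}

```text
time_s: 5.3
position: [509.9, -19.4, 69.0]
eef_rot: [0.188, 0.923, 0.328, 0.066]
contact_force: [0.5, 1.2, 6.0]
width: 57.4
grip_force: 30.0
```

```bash
python3 -c "
from h import *
go(39,-19,-34,P0)"
```

```text
t 5.3 shift mm [1.2 0.3 2.5] turn deg [ 0.1 -0.1 -0. ] F [0.5 1.2 6. ] q [ 0.32  0.68  0.04  2.1  -1.21  0.77  2.6 ] w 57.4
```

Request:
{"method": "jog_arm", "body": {
  "commands": "1 0 -0.17 -0.01 6 0 0;1 0 -0.17 -0.01 6 0 0;1 0 -0.17 -0.01 6 0 0;1 0 -0.17 -0.01 6 0 0;1 0 -0.17 -0.01 6 0 0"
}}

```text
time_s: 5.92
position: [507.5, -27.0, 65.9]
eef_rot: [0.199, 0.977, 0.076, 0.016]
contact_force: [-0.3, 0.4, -3.1]
width: 57.1
grip_force: 30.0
```

```bash
python3 -c "
from h import *
go(9,-16.5,-34,P0)"
```

```text
t 5.925 shift mm [2.  0.4 0.2] turn deg [-0.1  0.  -0. ] F [-0.3  0.4 -3.1] q [-0.26  0.6   0.41  2.08 -0.72  0.58  1.87] w 57.1
```

Request:
{"method": "jog_arm", "body": {
  "commands": "1 0 -0.17 -0.01 6 0 0;1 0 -0.17 -0.01 6 0 0;1 0 -0.17 -0.01 6 0 0;1 0 -0.17 -0.01 6 0 0;1 0 0 0 0 0 0"
}}

```text
time_s: 6.55
position: [504.6, -33.3, 65.8]
eef_rot: [0.196, 0.972, -0.13, -0.027]
contact_force: [-0.4, 0.8, 10.3]
width: 56.9
grip_force: 30.0
```

Request:
{"method": "jog_arm", "body": {
  "commands": "1 0 -0.17 -0.01 6 0 0;1 0 -0.17 -0.01 6 0 0;1 0 -0.17 -0.01 6 0 0;1 0 -0.17 -0.01 5 0 0;1 0 0 0 0 0 0"
}}

```text
time_s: 7.18
position: [502.2, -38.8, 68.7]
eef_rot: [0.186, 0.926, -0.321, -0.066]
contact_force: [0.2, 2.5, 7.9]
width: 57.1
grip_force: 30.0
```

Run:
```python
from h import *
go(-38,-16.5,-34,P0)
for n in("side","top"):
    s=snapshot(n)
    q=proj(s,world(P0,[(0,0,0)]))[0].astype(int); g=cv2.cvtColor(s["image"],cv2.COLOR_RGB2BGR)[q[1]-40:q[1]+40,q[0]-40:q[0]+40]
    o=cv2.resize(g,(400,400),interpolation=cv2.INTER_CUBIC); O=o if n=="side" else np.hstack([O,o])
    print(n,q)
cv2.imwrite("pics/roll1.png",O)
```

```text
t 7.175 shift mm [ 1.7  0.3 -0.6] turn deg [-0.2  0.   0.2] F [0.2 2.5 7.9] q [-0.92  1.04  0.89  1.82 -0.24  0.96  1.16] w 57.1
side [323 217]
top [349 205]
```

View pics/roll1.png

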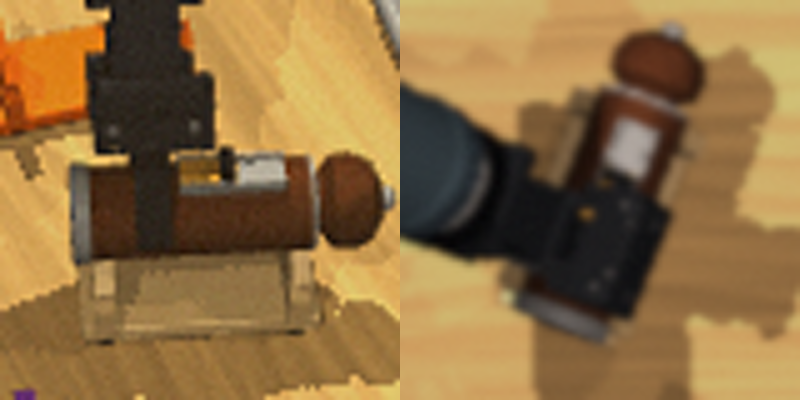

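Side crop: the filler plate is now on top (180–287, 157–190) with tab at (228,160), door still shut; top crop shows the plate at (635,150) near the barrel's centre line. Release and measure unobstructed.

Request:
{"method": "jog_arm", "body": {
  "commands": "-1 0 0 0 0 0 0;-1 0 0 0 0 0 0;-1 0 0 0 0 0 0;-1 0 0 -1 0 0 0;-1 0 0 -2 0 0 0"
}}

```text
time_s: 7.9
position: [508.4, -21.7, 92.5]
eef_rot: [0.188, 0.926, -0.319, -0.066]
contact_force: [0.6, 0.1, -0.8]
width: 88.2
grip_force: 0.0
```

Request:
{"method": "jog_arm", "body": {
  "commands": "-1 0 0 -3 0 0 0;-1 0 0 -4 0 0 0;-1 0 0 -4 0 0 0;-1 0 3 -4 0 0 0;-1 0 4 -3 0 0 0"
}}

```text
time_s: 8.52
position: [574.9, 132.6, 193.0]
eef_rot: [0.189, 0.927, -0.318, -0.065]
contact_force: [1.0, -0.1, -0.4]
width: 87.8
grip_force: 0.0
```

Request:
{"method": "jog_arm", "body": {
  "commands": "-1 0 4 0 -7 0 0;-1 0 4 0 -7 0 0;-1 0 4 0 -8 0 0;-1 0 4 0 -8 0 0;-1 0 4 0 -8 0 0"
}}

```text
time_s: 9.15
position: [644.5, 298.4, 113.1]
eef_rot: [0.199, 0.98, 0.002, -0.0]
contact_force: [-0.5, -0.4, -1.2]
width: 88.1
grip_force: 0.0
```

Run:
```python
from h import *
print(manip.state()["position"])
for n in("side","top"):
    s=snapshot(n)
    q=proj(s,world(P0,[(0,0,0)]))[0].astype(int); g=cv2.cvtColor(s["image"],cv2.COLOR_RGB2BGR)[q[1]-35:q[1]+35,q[0]-35:q[0]+35]
    o=cv2.resize(g,(400,400),interpolation=cv2.INTER_CUBIC); O=o if n=="side" else np.hstack([O,o])
    print(n,q)
cv2.imwrite("pics/roll2.png",O)
```

```text
[644.46266261 298.40329265 113.14693788]
side [323 217]
top [349 205]
```

View pics/roll2.png

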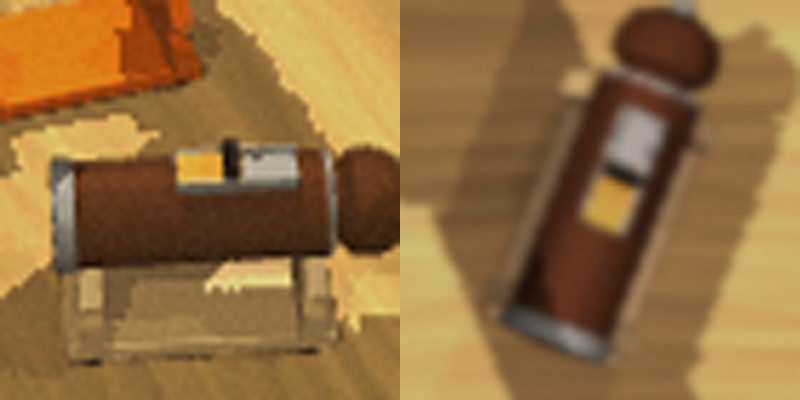

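```bash
cat > fit.py <<'E'
from h import *
def fit(T,S,to,so,sc,tabx=14):
    st,ss=snapshot("top"),snapshot("side")
    t=(np.array(T)-[400,0])/sc+to-.4; s=np.array(S)/sc+so-.4
    A=[(-80,31,0),(-80,-31,0),(68,29,0),(68,-29,0)]
    PL=[(50,12,31),(50,-12,31),(-14,-12,31),(-14,12,31),(tabx,0,44)]
    def res(q):
        return np.r_[(proj(st,world(q[:3],A))-t[:4]).ravel(),(proj(st,world(q[:3],PL,q[3]))-t[4:]).ravel(),(proj(ss,world(q[:3],PL,q[3]))-s).ravel()]
    f=least_squares(res,[*P0,0],x_scale=[10,10,.1,.1],loss="soft_l1")
    J=np.linalg.inv(f.jac.T@f.jac); print(f.x.round(3),np.degrees(f.x[2:]).round(1),"sd",np.degrees(J[3,3]**.5*.6)); print(res(f.x).reshape(-1,2).round(1).tolist())
E
python3 - <<'E'
from fit import *
fit([(503,318),(607,360),(601,75),(697,103),(616,108),(666,121),(630,235),(583,222),(626,170)],
    [(298,150),(300,181),(178,182),(177,152),(231,145)],[314,170],[288,182],400/70)
E
```

```text
[ 5.36161e+02 -4.19500e+01 -3.76000e-01  3.40000e-02] [-21.5   2. ] sd 2.2688748132410823
[[-0.6, 1.1], [0.3, 0.9], [-0.3, -1.3], [0.7, 0.4], [1.1, -0.8], [-0.1, -0.2], [-1.2, -0.2], [-0.5, -0.8], [-0.7, 0.6], [-0.4, -0.6], [0.3, -0.0], [0.4, 1.2], [-0.2, 0.4], [0.2, 1.2]]
```

```bash
cat >> h.py <<'E'
P1=[536.0,-41.6,-.39]
E
python3 -c "
from h import *
go(0,90,15,P1)"
```

```text
t 9.35 shift mm [ -47.6 -353.1  -58. ] turn deg [-0.1 -0.1 -0.6] F [-0.6  1.   0.8] q [-0.92  0.89  0.71  1.47 -0.64  1.02  1.13] w 88.1
```

Request:
{"method": "jog_arm", "body": {
  "commands": "-1 0 0 -4 0 0 0;-1 -0.7 -3 -3.8 0 0 0;-1 -1 -4.5 0 0 0 -0.6;-1 -1 -4.5 0 0 0 0;-1 -1 -4.5 0 0 0 0"
}}

```text
time_s: 9.98
position: [613.9, 128.4, 191.0]
eef_rot: [0.194, 0.981, -0.001, -0.002]
contact_force: [1.2, 0.2, 0.2]
width: 88.1
grip_force: 0.0
```

Request:
{"method": "jog_arm", "body": {
  "commands": "0 -1 -4.5 0 0 0 0;0 0 -4.5 0 0 0 0;0 0 -4 0 0 0 0;0 0 -3 0 0 0 0;0 0 -2 0 0 0 0"
}}

```text
time_s: 10.6
position: [554.5, -41.6, 190.9]
eef_rot: [0.195, 0.981, -0.001, -0.002]
contact_force: [-0.8, -0.1, 0.8]
width: 44.2
grip_force: 0.0
```

```bash
python3 -c "
from h import *
go(0,37,15,P1)"
```

```text
t 10.6 shift mm [ 1.9 -6.8 71.9] turn deg [-0.1 -0.2 -0.1] F [-0.8 -0.1  0.8] q [-0.61  0.56  0.82  1.87 -0.5   0.94  1.63] w 44.2
```

Request:
{"method": "jog_arm", "body": {
  "commands": "0 0.2 -0.7 2 0 0 0;0 0 0 2 0 0 0;0 0 0 1.7 0 0 0;0 0 0 1 0 0 0;0 0 0 0.4 0 0 0"
}}

```text
time_s: 11.22
position: [550.7, -45.2, 119.0]
eef_rot: [0.194, 0.981, 0.0, -0.001]
contact_force: [0.1, -0.8, -0.7]
width: 43.6
grip_force: 0.0
```

Run:
```python
from h import *
go(0,37,15,P1)
for n in("side","top"):
    s=snapshot(n)
    q=proj(s,world(P0,[(0,0,0)]))[0].astype(int); g=cv2.cvtColor(s["image"],cv2.COLOR_RGB2BGR)[q[1]-35:q[1]+35,q[0]-35:q[0]+35]
    o=cv2.resize(g,(400,400),interpolation=cv2.INTER_CUBIC); O=o if n=="side" else np.hstack([O,o])
cv2.imwrite("pics/tab.png",O)
```

```text
t 11.225 shift mm [-0.  -2.3 -0. ] turn deg [-0.  -0.2 -0. ] F [ 0.1 -0.8 -0.7] q [-0.53  0.65  0.73  1.92 -0.6   0.81  1.71] w 43.6
```

View pics/tab.png

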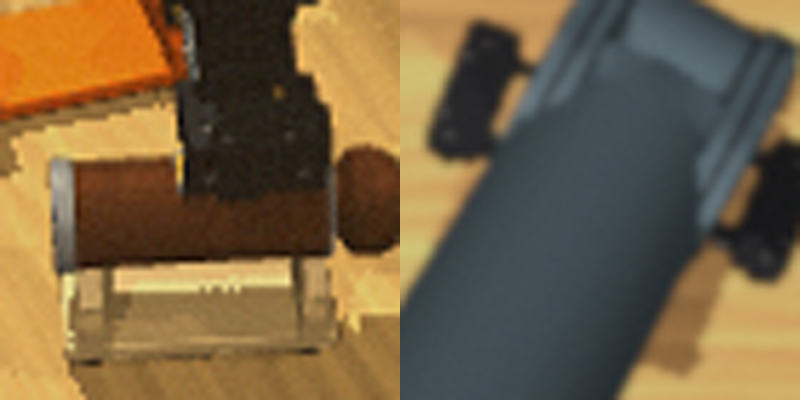

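The fingers straddle the tab above the plate (side crop finger (255,180)); nothing is touched. Centre by 2 mm and close.

Request:
{"method": "jog_arm", "body": {
  "commands": "0 0 -0.2 0 0 0 0;0.3 0 0 0 0 0 0;0.4 0 0 0 0 0 0;0.5 0 0 0 0 0 0;0.5 0 0 0 0 0 0"
}}

```text
time_s: 11.95
position: [550.0, -47.8, 119.8]
eef_rot: [0.194, 0.981, -0.0, -0.001]
contact_force: [-0.8, -2.0, 1.4]
width: 22.2
grip_force: 1.1
```

Request:
{"method": "jog_arm", "body": {
  "commands": "0.55 0 0 0 0 0 0;0.6 0 0 0 0 0 0;0.65 0 0 0 0 0 0;0.65 0 0 0 0 0 0;0.65 0 0 0 0 0 0"
}}

```text
time_s: 12.58
position: [550.2, -47.6, 119.8]
eef_rot: [0.194, 0.981, 0.0, -0.001]
contact_force: [-1.1, -3.3, 3.8]
width: 18.9
grip_force: 30.0
```

```bash
python3 -c "
from h import *
go(0,37,15,P1)"
```

```text
t 12.575 shift mm [0.4 0.1 0.8] turn deg [-0.  -0.1 -0.1] F [-1.1 -3.3  3.8] q [-0.53  0.65  0.73  1.92 -0.6   0.8   1.71] w 18.9
```

Request:
{"method": "jog_arm", "body": {
  "commands": "0.65 0 -0.08 0 0 0 0;0.65 0 0 0 0 0 0;0.65 0 0 0 0 0 0;0.65 0 0 0 0 0 0;0.65 0 0 0 0 0 0"
}}

```text
time_s: 13.2
position: [549.9, -47.9, 119.7]
eef_rot: [0.194, 0.981, 0.0, -0.001]
contact_force: [-1.5, -2.9, 3.2]
width: 18.7
grip_force: 30.0
```

Lateral load is small. Slide the door headward (−x of the tool) in steps.

Request:
{"method": "jog_arm", "body": {
  "commands": "0.65 -0.4 0 0 0 0 0;0.65 -0.4 0 0 0 0 0;0.65 -0.4 0 0 0 0 0;0.65 -0.4 0 0 0 0 0;0.65 -0.4 0 0 0 0 0"
}}

```text
time_s: 13.82
position: [568.4, -55.7, 119.6]
eef_rot: [0.194, 0.981, 0.0, -0.001]
contact_force: [-3.0, -2.7, 4.8]
width: 18.8
grip_force: 30.0
```

Request:
{"method": "jog_arm", "body": {
  "commands": "0.65 -0.2 0 0 0 0 0;0.65 -0.2 0 0 0 0 0;0.65 -0.2 0 0 0 0 0;0.65 0 0 0 0 0 0;0.65 0 0 0 0 0 0"
}}

```text
time_s: 14.45
position: [574.0, -57.9, 119.7]
eef_rot: [0.194, 0.981, 0.0, -0.001]
contact_force: [-1.1, -2.6, 5.0]
width: 18.6
grip_force: 30.0
```

Request:
{"method": "jog_arm", "body": {
  "commands": "0.65 -0.15 0 0 0 0 0;0.65 -0.15 0 0 0 0 0;0.65 -0.1 0 0 0 0 0;0.65 0 0 0 0 0 0;0.65 0 0 0 0 0 0"
}}

```text
time_s: 15.08
position: [575.8, -59.0, 119.2]
eef_rot: [0.194, 0.981, 0.001, -0.003]
contact_force: [-5.5, -1.1, 7.9]
width: 19.1
grip_force: 30.0
```

Request:
{"method": "jog_arm", "body": {
  "commands": "0.5 0.05 0 0 0 0 0;0.4 0 0 0 0 0 0;0.3 0 0 0 0 0 0;0.3 0 0 -1 0 0 0;0.3 0 0 -2 0 0 0"
}}

```text
time_s: 15.7
position: [576.9, -59.2, 150.3]
eef_rot: [0.194, 0.981, 0.0, -0.001]
contact_force: [0.2, 0.6, -0.2]
width: 30.8
grip_force: 0.0
```

Request:
{"method": "jog_arm", "body": {
  "commands": "0 0 0 -4 0 0 0;0 0 0 -4 0 0 0;0 0 5 0 0 0 0;0 0 5 0 0 0 0;0 0 5 0 0 0 0"
}}

```text
time_s: 16.32
position: [635.3, 80.9, 231.6]
eef_rot: [0.194, 0.981, 0.001, -0.0]
contact_force: [-0.6, -0.1, 1.0]
width: 44.2
grip_force: 0.0
```

Request:
{"method": "jog_arm", "body": {
  "commands": "0 0 5 0 0 0 0;0 0 5 0 0 0 0;0 0 5 0 0 0 0;0 0 3 0 0 0 0;0 0 0 0 0 0 0"
}}

```text
time_s: 16.95
position: [703.1, 249.1, 230.5]
eef_rot: [0.192, 0.981, 0.001, -0.0]
contact_force: [-0.2, -0.7, -0.8]
width: 43.9
grip_force: 0.0
```

Run:
```python
from h import *
for n in("side","top"):
    s=snapshot(n)
    q=proj(s,world(P0,[(0,0,0)]))[0].astype(int); g=cv2.cvtColor(s["image"],cv2.COLOR_RGB2BGR)[q[1]-35:q[1]+35,q[0]-35:q[0]+35]
    o=cv2.resize(g,(400,400),interpolation=cv2.INTER_CUBIC); O=o if n=="side" else np.hstack([O,o])
cv2.imwrite("pics/open.png",O)
```

```text
(no output)
```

View pics/open.png

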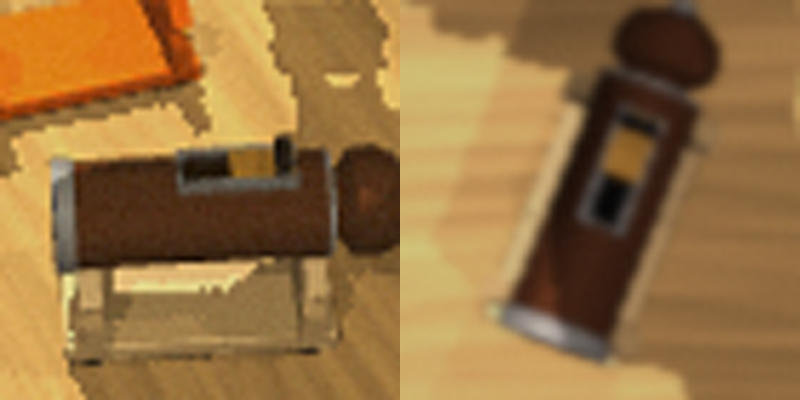

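The door is open (side crop: black hole (205,165), tab (284,150); top crop: hole (607,200), tab (641,122)), with the plate central on the barrel. Quick roll check.

Run:
```python
from fit import *
fit([(503,318),(607,360),(601,75),(697,103),(613,108),(668,122),(630,235),(578,220),(641,120)],
    [(298,150),(299,181),(179,182),(177,152),(284,142)],[314,170],[288,182],400/70,42)
```

```text
[ 5.36063e+02 -4.19440e+01 -3.79000e-01  1.10000e-02] [-21.7   0.7] sd 2.2232712912209776
[[-0.6, 1.1], [0.2, 0.9], [-0.2, -1.3], [0.7, 0.5], [1.5, -0.8], [-0.7, -0.4], [-1.4, -0.3], [0.1, -0.5], [-0.3, 0.5], [-0.4, -0.6], [0.5, -0.2], [0.2, 1.0], [-0.2, 0.3], [0.1, 0.9]]
```

Roll comes out at 0.7°, the door is open to its stop, and the arm is clear. Handing in.

```bash
python3 -c "
from workcell import job
print(job.sign_off())"
```

```text
the job is handed in; nothing more can be done
None
```

I rolled the mill until the filler faced up (about 1° off vertical, give or take 2°), then slid the door to its stop (about 28 mm), left the mill in its cradle and handed the job in; sign-off returned no verdict.

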